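Unlock a board holder's height post and hold it raised

TASK

Free the height post of the board holder: take the mallet, knock the red release peg fully down with it (not with the fingers), and set the mallet back down on the blue mat. Then grip the post's black knob and draw the post straight up out of its bore, without forcing it sideways, until the whole yellow band shows above the blue block while the red band below it is still hidden inside, and finish while holding it there, still and in the gripper. Leave the other things on the bench where they are.

Things in the scene. Friction and masses are not known exactly. Their poses are not given: they have to be found in the camera images.
- base: Board holder's fixed blue block, 170 mm (its x) x 62 mm (y), 90 mm high, on a 200 x 90 x 8 mm dark foot plate. Origin: centre of its underside on the bench, z up. On top, on y = 0: red peg at x = -45 mm; vertical bore at x = +40 mm, 17.5 mm wide, 80 mm deep; between them two dark guide bars (x -25 to +9 mm, 110 mm above the bench) beside the yellow keeper.
- post: Loose steel post, 16 mm across, 0.2 to 0.4 kg, in the bore. Origin: centre of its foot, z up along it. From the foot: red band 3-19 mm, yellow band 39-55, collar (32 wide) 75-83, black knob (26 wide) 97-142. Home: foot 15 mm above the bench, collar on the block, both bands inside. Raised 36 mm all the yellow is out; at 56 mm red begins to show. Let go, it slides down.
- post_grip (a point): Middle of the post's black knob (26 mm across, 45 mm high), 119 mm above the post's foot and 134 mm above the bench at the start; the knob is free all round.
- peg (a joint): Travel of the red release peg in m: 0 up (locked), 0.012 fully down. It slides straight down against a spring and detent, 5 to 8 N, and stays where it is driven. Going down it draws the yellow keeper back by as much; the post is free from about 0.008 on.
- peg_top (a point): Centre of the top face of the red peg cap (20 mm across), 126 mm above the bench when up, moving down with the peg.
- keeper: Yellow keeper plate, 48 x 22 x 6 mm, on the block (top 105 mm above the bench), overlapping the post's collar by 6 mm so that the post cannot rise; it moves 12 mm towards the peg (the base's -x) as the peg goes down. Origin: its centre.
- mallet: Mallet, 0.32 kg, standing by itself on its striking face. Orange head 44 x 44 mm, 64 mm high, black rubber faces; level wooden handle 22 mm wide, 20 mm high, from 20 to 170 mm along the mallet's -x, its middle 32 mm above the lower face. Origin: centre of the lower face, z up. Centre of mass about 10 mm from the head's axis towards the handle.
- mallet_grip (a point): Point on the handle's middle line, 40 mm from the head's axis, 32 mm above the mallet's lower face: a good place to grip across the handle from above.
- mat: Blue work mat lying fixed on the bench, 240 mm (x) x 200 mm (y), 3 mm thick; origin at the centre of its underside. The mallet starts on it.
- heatsink: Finned aluminium heatsink, 32 x 32 x 24 mm, on a corner of the mat; to be left alone. Origin at the centre of its underside.
- flux: Small amber bottle, 30 mm across, 60 mm high, between the mat and the block; to be left alone. Origin at the centre of its underside.
- screwdriver: Red-handled screwdriver, 150 mm, lying on the bench between the mat and the block; to be left alone.
- tape: Black roll of tape, 66 mm across, 19 mm high, lying at the left; to be left alone.
- pencup: Orange cup of pens, 80 mm across, 145 mm high with the pens, at the left; to be left alone.
- can: Red can, 54 mm across, 130 mm high, at the right; to be left alone.
Things that resemble listed ones, but are neither listed nor needed, are in the scene too. What is shaped like the base but green is not meant.

How it is judged:
By the outcome, as a careful person would: the job done as asked, in the order asked, and still so for the second after the job is handed in, while the arm keeps its last pose, push and grip.
It also fails if it takes over 59 s, if anything falls off the work surface, if the arm or the gripper's body presses on something with over 40 N, if the wrist force passes 120 N, or if a joint passes its speed limit or range.

ROBOT

A 6-joint arm with a two-finger parallel gripper is mounted at the origin on the work surface. World frame = base frame: x ahead of the robot, y to its left, z up, the work surface at z = 0. Lengths are in m, angles in rad, forces in N, time in s.
With the tool pointing down it reaches from about 0.275 to 0.725 m from the base axis. Payload 15.9 kg.
Tool frame: the origin (TCP) lies midway between the tips of the shut fingers; the grasp point (between the pads) lies arm.grasp_offset behind it (arm.grasp_offset is the distance from the TCP to the grasp point, in m); z points along the fingers, y is the line along which they close (so a half turn about z gives the same grasp; the last joint's range is limited). The gripper opens to 85 mm and grips with 20 to 120 N. Pads are 22 mm wide; open, the fingers measure 114 mm over their backs; the gripper's body (76 mm by 85 mm) begins 54 mm behind the grasp point. The pads swing forward as they close: fully open they stand 13 mm farther back than shut.
Start: joints at [1.189, 0.213, -0.034, 1.323, 0, 1.571], TCP at [0.186, 0.464, 0.231] pointing down, gripper open.
Joint ranges: [-2.98, 2.98], [-0.74, 1.72], [-1.14, 1.35], [-2.1, 2.04], [-1.57, 1.44], [-3.14, 3.14]. Speed limits (rad/s): [1.89, 1.89, 2.39, 2.57, 3.14, 3.14].

INTERFACE

Orientations are given as [roll, pitch, yaw] about the fixed x, y, z axes, in that order (R = Rz(yaw) Ry(pitch) Rx(roll)).
In Python, from workcell import arm gives the robot as it stands. Calls block until the motion is done:
- arm.move_to(position, orientation): joint-space move of the TCP to a pose.
- arm.line_to(position, rot=None, velocity=0.15, threshold=None): straight line of the TCP; rot=None keeps the orientation; velocity is the mean speed in m/s. With threshold (N) it stops when the force on the tool has changed by that much, and returns True; else False.
- arm.set_joints(angles): joint-space move.
- arm.command_gripper(opening, newtons=None): finger opening in m; newtons is the grip in N (None keeps the last); returns when the fingers have stopped.
- arm.wait(seconds).
- arm.ik(position, orientation): joint angles nearest the present ones, or None.
- arm.grab_frame(name): name is "side" or "top"; returns a dict with "frame" (400x640x3 uint8, red, green, blue), "intrinsics" (3x3 intrinsics, pixels), "R" (3x3) and "t" (3): a world point X has camera coordinates R X + t. Camera axes: x right, y down, z forward; pixel columns grow to the right and rows downward; lengths in m; the calibration is good to about 2 mm. A picture is of the moment at which its call begins. There is no depth.
A pose or a line that the arm cannot do raises arm.IKError and nothing moves.
- arm.close_job(): hands the job in; it is judged then, once.
Readings, each from a call of its own:
- arm.current_time(): time.
- arm.current_joint_positions(): joint angles.
- arm.current_joint_velocities(): joint speeds.
- arm.current_joint_torque(): joint torques, N m.
- arm.current_eef_pos(): TCP position.
- arm.current_tcp_rot(): TCP orientation.
- arm.current_ft_force(): force on the tool from outside, world axes, zero at the start.
- arm.current_torque(): the same for the moment, N m.
- arm.current_width(): finger opening in m.
- arm.current_gripper_force(): force on a finger pad.
Only numpy, scipy, OpenCV 4.12 (cv2) and the standard library are available. Lean on these libraries where they do the work, as an engineer would, in place of code of your own. Each camera call takes 0.05 s, during which the arm holds its last target. There are 200 camera calls.

## Working session

There is one attempt and no reset: what is moved stays moved. The work goes in short steps, each a Python script; the robot and the scene stay as the last script left them, time stands still between calls to the robot, and variables do not carry over. Pictures are saved under pics/ and viewed, at most 10 in all, crops included, and the job is handed in when it is done.

```bash
mkdir -p pics; ls
python3 - <<'E'
from workcell import arm
import cv2
for n in("side","top"):
    f=arm.grab_frame(n); cv2.imwrite(f"pics/{n}0.png",f["frame"][:,:,::-1])
    print(n,f["intrinsics"].tolist(),f["R"].round(4).tolist(),f["t"].round(4).tolist(), (-f["R"].T@f["t"]).round(3))
print(arm.grasp_offset,arm.current_time(),arm.current_tcp_rot())
E
```

```text
pics
side [[491.28014252785374, 0.0, 316.71296495002457], [0.0, 491.28014252785374, 194.5248484263504], [0.0, 0.0, 1.0]] [[0.8808, -0.4729, -0.0212], [-0.2844, -0.4927, -0.8224], [0.3785, 0.7304, -0.5685]] [-0.4346, 0.2218, 1.3011] [-0.047 -1.047  0.913]
top [[371.1591265817271, 0.0, 319.6032517403723], [0.0, 371.1591265817271, 193.11482810563237], [0.0, 0.0, 1.0]] [[-0.0137, -0.9999, -0.0032], [-0.998, 0.0139, -0.061], [0.0611, 0.0024, -0.9981]] [-0.0017, 0.4885, 1.2004] [ 0.414 -0.011  1.228]
0.0187 0.1 [-3.14067133e+00  2.69484849e-05  2.75978779e+00]
```

View pics/side0.png

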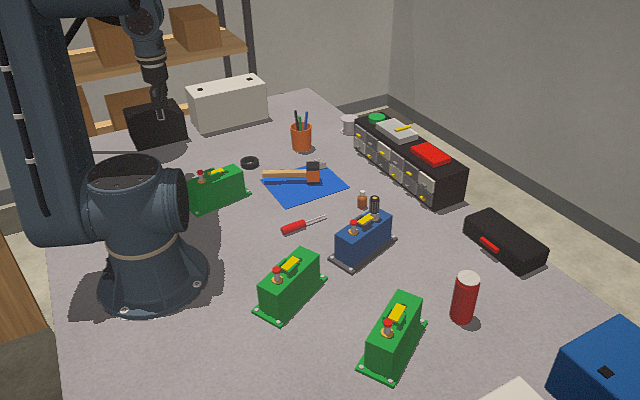

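View pics/top0.png

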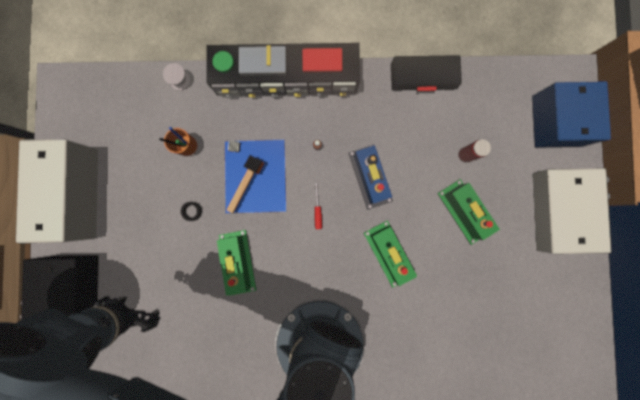

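The side view shows the blue block at about (362,240) with its red peg at (353,226) and black knob at (375,204). The mallet is at (295,175) on the blue mat. In the top view the peg is at (380,188), the knob at (372,158), the mallet head at (255,163) and the handle end at (233,210). Next I'll measure with colour masks.

```bash
cat > h.py <<'E'
import numpy as np, cv2
from workcell import arm
def grab(n): 
    f=arm.grab_frame(n); f["hsv"]=cv2.cvtColor(f["frame"],cv2.COLOR_RGB2HSV); return f
def ray(f,p):
    d=f["R"].T@np.linalg.solve(f["intrinsics"],[p[0],p[1],1.]); return -f["R"].T@f["t"],d/np.linalg.norm(d)
def onz(f,p,z):
    c,d=ray(f,p); return c+d*(z-c[2])/d[2]
def proj(f,X):
    q=f["intrinsics"]@(f["R"]@np.asarray(X)+f["t"]); return q[:2]/q[2]
def mask(f,box,lo,hi):
    x0,y0,x1,y1=box; m=np.zeros(f["hsv"].shape[:2],np.uint8)
    m[y0:y1,x0:x1]=cv2.inRange(f["hsv"][y0:y1,x0:x1],np.array(lo),np.array(hi)); return m
def cen(m):
    n,l,s,c=cv2.connectedComponentsWithStats(m); i=1+np.argmax(s[1:,4]); return c[i],s[i]
def tri(f,p,g,q):
    c1,d1=ray(f,p);c2,d2=ray(g,q); s=np.linalg.lstsq(np.c_[d1,-d2],c2-c1,rcond=None)[0]
    a,b=c1+s[0]*d1,c2+s[1]*d2; return (a+b)/2,np.linalg.norm(a-b)
E
python3 - <<'E'
from h import *
T,S=grab("top"),grab("side")
red=lambda f,b:cv2.bitwise_or(mask(f,b,(0,120,70),(6,255,255)),mask(f,b,(172,120,70),(180,255,255)))
for f,b in((T,(365,175,395,200)),(S,(343,212,365,240))):
    c,s=cen(red(f,b)); print("peg",c,s, onz(f,c,.124 if f is T else .122))
for f,b in((T,(355,145,390,185)),(S,(350,205,390,230))):
    c,s=cen(mask(f,b,(20,120,80),(35,255,255))); print("keeper",c,s,onz(f,c,.105))
# knob dark
for f,b in((T,(360,148,382,166)),(S,(366,190,384,214))):
    c,s=cen(mask(f,b,(0,0,0),(180,255,60))); print("knob",c,s,onz(f,c,.157 if f is T else .134))
m=mask(T,(220,140,290,215),(5,60,60),(22,255,255)); c,s=cen(m)
pts=np.argwhere(m)[:,::-1].astype(np.float32); l=cv2.fitLine(pts,cv2.DIST_HUBER,0,.01,.01).ravel()
print("handle",c,s,l); 
for p in(c,c+20*l[:2],c-20*l[:2]): print(onz(T,p,.045))
b=mask(T,(235,148,275,180),(0,0,0),(180,255,75)); c,s=cen(b); print("head",c,s,onz(T,c,.067))
for n,f,(x0,y0,x1,y1) in(("a",T,(220,135,300,215)),("b",T,(340,135,400,215)),("c",S,(255,150,355,210)),("d",S,(325,185,400,275))):
    globals()[n]=cv2.resize(f["frame"][y0:y1,x0:x1,::-1],(400,300),interpolation=cv2.INTER_CUBIC)
cv2.imwrite("pics/crops.png",np.vstack([np.hstack([a,globals()["b"] if 0 else cv2.resize(T["frame"][135:215,340:400,::-1],(400,300))]),np.hstack([globals()["c"] if 0 else cv2.resize(S["frame"][150:210,255:355,::-1],(400,300)),d])]))
E
```

```text
peg [380.4137931  186.55172414] [378 184   6   6  29] [ 0.49880627 -0.19031667  0.124     ]
peg [353.15384615 221.92307692] [350 219   7   7  39] [ 0.50291168 -0.18903617  0.122     ]
keeper [373.91111111 171.36666667] [370 164  10  15  90] [ 0.54683842 -0.17473448  0.105     ]
keeper [365.13978495 218.75268817] [357 214  18  11  93] [ 0.54995447 -0.17478791  0.105     ]Traceback (most recent call last):
  File "<stdin>", line 10, in <module>
  File "h.py", line 15, in cen
    n,l,s,c=cv2.connectedComponentsWithStats(m); i=1+np.argmax(s[1:,4]); return c[i],s[i]
                                                     ~~~~~~~~~^^^^^^^^^
    return _wrapfunc(a, 'argmax', axis=axis, out=out, **kwds)
    return bound(*args, **kwds)
ValueError: attempt to get argmax of an empty sequence
```

Run:
```python
from h import *
T,S=grab("top"),grab("side")
C=lambda f,x0,y0,x1,y1:cv2.resize(f["frame"][y0:y1,x0:x1,::-1],(400,300),interpolation=cv2.INTER_CUBIC)
cv2.imwrite("pics/crops.png",np.vstack([np.hstack([C(T,220,140,300,200+0),C(T,330,140,410,200)]),np.hstack([C(S,255,140,355,215),C(S,320,190,400,250)])]))
def t(f,b,lo,hi,zs,n):
    m=mask(f,b,lo,hi)
    if m.any():
        c,s=cen(m); print(n,c,s,[onz(f,c,z).round(4) for z in zs])
    return m
t(T,(364,150,380,166),(0,0,0),(180,255,85),(.157,),"knobT")
t(S,(366,190,384,214),(0,0,0),(180,255,70),(.134,),"knobS")
m=t(T,(220,140,290,215),(5,60,60),(22,255,255),(.045,),"handle"); 
l=cv2.fitLine(np.argwhere(m)[:,::-1].astype(np.float32),cv2.DIST_HUBER,0,.01,.01).ravel();print(l)
for k in(-20,0,20): print(onz(T,l[2:]+k*l[:2],.045))
t(T,(235,148,275,180),(0,0,0),(180,255,75),(.067,),"head")
```

```text
knobT [371.78787879 159.93939394] [368 155   9   9  33] [array([ 0.5742, -0.1618,  0.157 ])]
knobS [374.11111111 204.37777778] [370 196   9  18  90] [array([ 0.5841, -0.1645,  0.134 ])]
handle [240.60191083 190.11464968] [228 168  26  45 314] [array([0.4997, 0.2439, 0.045 ])]
[  0.47604117  -0.87942296 240.84912    189.9183    ]
[0.44452232 0.27348133 0.045     ]
[0.50031188 0.24306504 0.045     ]
[0.55641668 0.21247687 0.045     ]
head [254.64351852 164.49074074] [245 156  20  18 216] [array([0.5784, 0.1948, 0.067 ])]
```

View pics/crops.png

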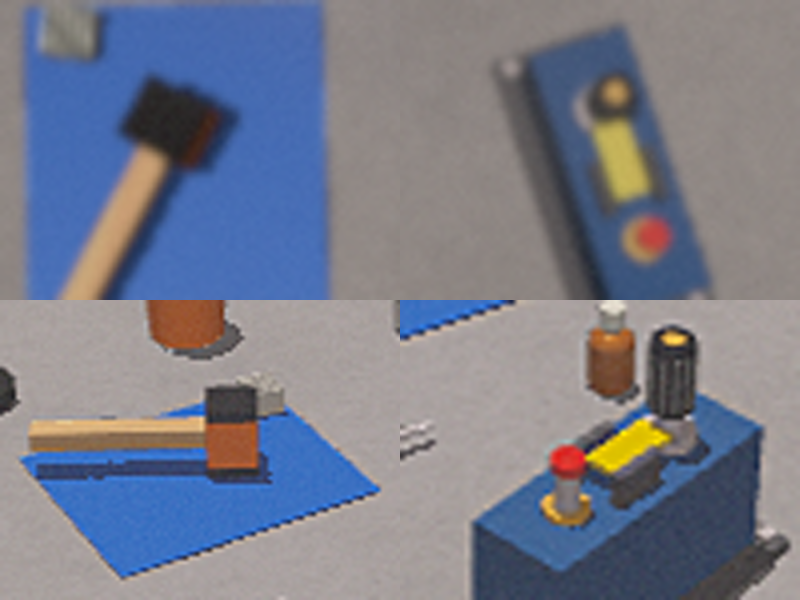

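Crops: the mallet head top is at top-view pixel (252.6,164.4), which agrees with the handle line. The head axis is about (0.578, 0.201), with yaw about -28.6°. The peg is about (0.500,-0.190), the knob cap's yellow dot is at (372.4,158.6) top and (375,197.6) side, and the base yaw is about 17°. Now I'll take the mallet.

Run:
```python
from h import *
T,S=grab("top"),grab("side")
print("knobtop",tri(T,(372.4,158.6),S,(375,197.6)))
yaw=np.radians(-28.6); d=np.array([np.cos(yaw),np.sin(yaw)]); g=np.array([.578,.201])-.04*d
o=[np.pi,0,yaw]; print("ik",arm.ik([*g,.02],o),arm.ik([*(np.array([.5,-.19])-.04*d),.2],o))
arm.command_gripper(.06,60)
arm.move_to([*g,.16],o)
print(arm.line_to([*g,.018],velocity=.1,threshold=8),arm.current_eef_pos())
f0=arm.current_ft_force(); arm.command_gripper(0.0,100)
print(arm.current_width(),arm.current_gripper_force(),arm.current_ft_force()-f0,arm.current_time())
z=arm.current_eef_pos(); f0=arm.current_ft_force()
arm.line_to([*g,.09],velocity=.08); arm.wait(.3); print(arm.current_width(),arm.current_ft_force()-f0,arm.current_time(),z)
T,S=grab("top"),grab("side")
C=lambda f,x0,y0,x1,y1:cv2.resize(f["frame"][y0:y1,x0:x1,::-1],(400,300),interpolation=cv2.INTER_CUBIC)
cv2.imwrite("pics/lift.png",np.hstack([C(T,200,120,320,210),C(S,235,110,355,200)]))
```

```text
knobtop (array([ 0.58112996, -0.16527284,  0.15703636]), np.float64(0.0068525708329820354))
ik [ 0.38525387  0.50897033 -0.16245078  0.89937522  0.         -2.25717462] [-0.35219561  0.21097513 -0.11595506  1.24386613  0.         -2.9946241 ]
False [0.54326357 0.22030335 0.01855761]
0.020326197568844746 96.70615553855896 [-1.24626457  2.4448063   5.5620445 ] 5.975
0.02022466817846469 [ 0.92051027 -0.81133401 -9.56770559] 7.325 [0.54321772 0.22041992 0.01853191]
```

View pics/lift.png

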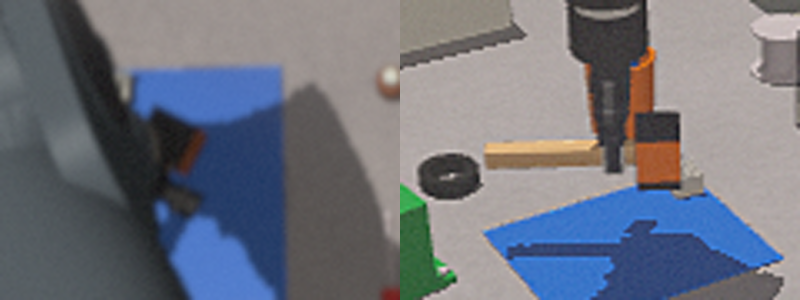

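The mallet is held level: in the side crop the head is at (658,150) and the handle runs straight. Next I strike the peg.

Run:
```python
from h import *
yaw=np.radians(-28.6); d=np.array([np.cos(yaw),np.sin(yaw)]); g=np.array([.5,-.19])-.04*d
p=arm.current_eef_pos()
arm.command_gripper(0.0,120)
arm.line_to([p[0],p[1],.21],velocity=.2)
arm.line_to([*g,.21],velocity=.25)
arm.line_to([*g,.155],velocity=.15); arm.wait(.2); f0=arm.current_ft_force()
print(arm.line_to([*g,.125],velocity=.06,threshold=30),arm.current_eef_pos(),arm.current_ft_force()-f0,arm.current_torque())
arm.line_to([*g,.21],velocity=.15); arm.wait(.2)
print(arm.current_eef_pos(),arm.current_time(),arm.current_ft_force()-f0,arm.current_width())
T,S=grab("top"),grab("side")
C=lambda f,x0,y0,x1,y1:cv2.resize(f["frame"][y0:y1,x0:x1,::-1],(400,300),interpolation=cv2.INTER_CUBIC)
cv2.imwrite("pics/hit.png",np.hstack([C(T,320,130,420,205),C(S,300,150,420,240)]))
```

```text
True [ 0.4653446  -0.17088822  0.12784326] [ 0.60218315 -0.73363613  8.99323841] [-0.12013329  0.02560573  0.02430608]
[ 0.46438479 -0.17067577  0.20900455] 12.2083 [ 1.54216964 -0.37629164 -0.60835532] 0.019810945352336417
```

View pics/hit.png

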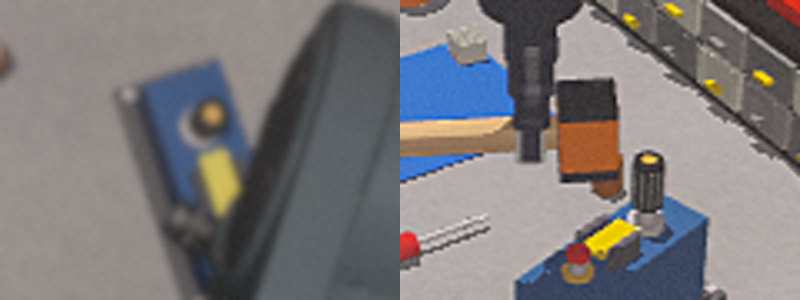

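The side crop shows the peg cap low on its collar at (578,253), with the keeper drawn back and clear of the collar. I'll confirm the travel numerically.

Run:
```python
from h import *
S=grab("side")
c,s=cen(mask(S,(345,205,390,235),(20,120,80),(35,255,255))); print("keeper",c,s,onz(S,c,.105), "before .54995 -.17479")
b=(343,212,368,242)
c,s=cen(cv2.bitwise_or(mask(S,b,(0,120,70),(6,255,255)),mask(S,b,(172,120,70),(180,255,255)))); print("peg",c,s, "before 353.15 221.92")
P=np.array([.501,-.19,.122]); print(proj(S,P),proj(S,P-[0,0,.012]))
```

```text
keeper [362.03333333 220.83333333] [355 216  16  12  90] [ 0.53779796 -0.17835074  0.105     ] before .54995 -.17479
peg [353.         225.63888889] [350 223   7   6  36] before 353.15 221.92
[352.72400576 222.34372147] [352.6305979  225.95662021]
```

The keeper moved 12.7 mm and the peg 12 mm, so it is fully down. I'll return the mallet.

Run:
```python
from h import *
yaw=np.radians(-28.6); d=np.array([np.cos(yaw),np.sin(yaw)]); g=np.array([.578,.201])-.04*d
arm.line_to([*g,.21],velocity=.25)
arm.line_to([*g,.035],velocity=.15); arm.wait(.1)
print(arm.line_to([*g,.0165],velocity=.04,threshold=4),arm.current_eef_pos())
arm.command_gripper(.055); arm.wait(.1)
arm.line_to([*g,.21],velocity=.25)
q=np.radians(17.3); P=np.array([.5815,-.165])
for y in(q,q-np.pi): print(arm.ik([*P,.115],[np.pi,0,y]))
y=min((q,q-np.pi),key=lambda y:abs(arm.ik([*P,.115],[np.pi,0,y])[5]))
arm.move_to([*P,.21],[np.pi,0,y]); print(y,arm.current_time(),arm.current_eef_pos())
T,S=grab("top"),grab("side")
C=lambda f,x0,y0,x1,y1:cv2.resize(f["frame"][y0:y1,x0:x1,::-1],(400,300),interpolation=cv2.INTER_CUBIC)
cv2.imwrite("pics/above.png",np.vstack([np.hstack([C(T,220,130,320,205),C(T,330,130,410,190)]),np.hstack([C(S,235,130,355,220),C(S,330,160,410,220)])]))
```

```text
True [0.54265522 0.22022241 0.01734967]
[-0.27648169  0.47050298  0.03317821  1.13347156  0.          2.56316901]
[-0.27648169  0.47050298  0.03317821  1.13347156  0.         -0.57842365]
-2.8396506929947742 18.9083 [ 0.58146859 -0.16428739  0.20957686]
```

View pics/above.png

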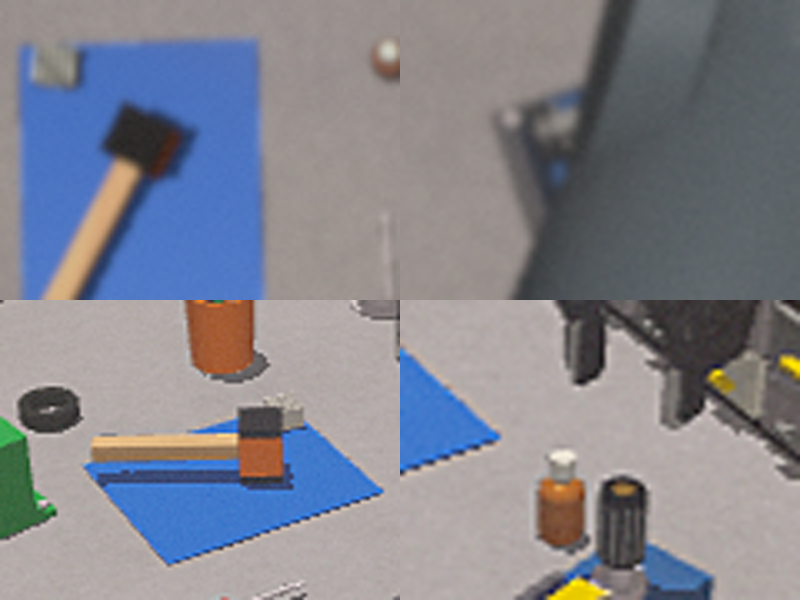

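The mallet stands on the mat again, with its head at (262,440) in the crop. The fingers straddle the knob, tips at (585,375) and (680,420), knob at (623,490). I'll descend, close lightly and null the side force before lifting.

Run:
```python
from h import *
P=np.array([.5815,-.165])
arm.line_to([*P,.15],velocity=.15); arm.wait(.3); f0=arm.current_ft_force(); print(f0)
print(arm.line_to([*P,.114],velocity=.08,threshold=6),arm.current_eef_pos()); arm.wait(.2)
f1=arm.current_ft_force();print(f1)
arm.command_gripper(0.0,25); arm.wait(.3)
print(arm.current_width(),arm.current_gripper_force(),arm.current_ft_force()-f1,arm.current_torque(),arm.current_eef_pos(),arm.current_time())
```

```text
[ 0.31599965  1.13669984 -0.24573793]
False [ 0.58155263 -0.16502019  0.11418119]
[ 0.45686645 -0.17938294  0.03531137]
0.025522762024490865 24.236817955970764 [-2.83219945  5.77101722  3.38452588] [1.14575935 0.41734356 0.0141083 ] [ 0.58145206 -0.16431353  0.11423047] 21.325
```

Run:
```python
from h import *
n=np.array([-.297,.955]); p=arm.current_eef_pos(); c=np.array([.5815,-.165])
z=.1142; f1=np.array([.4,.2,0])
for i in range(6):
    F=(arm.current_ft_force()-f1); s=F[:2]@n; print(F.round(2),round(s,2),c.round(5),arm.current_torque().round(2))
    if abs(s)<1.2: break
    c=c+n*np.clip(.00015*s,-.0008,.0008); arm.line_to([*c,z],velocity=.02); arm.wait(.15)
print(arm.current_time(),arm.current_eef_pos())
```

```text
[-2.78  5.39  3.42] 5.97 [ 0.5815 -0.165 ] [1.15 0.42 0.01]
[-0.96  3.93  1.23] 4.04 [ 0.58126 -0.16424] [0.77 0.22 0.01]
[ 0.27 -1.36 -0.62] -1.38 [ 0.58108 -0.16366] [-0.26 -0.15 -0.  ]
[-0.56 -0.81  0.07] -0.61 [ 0.58114 -0.16385] [-0.11 -0.1  -0.03]
22.525 [ 0.58114347 -0.16386707  0.11420801]
```

Centred. Now I'll lift slowly in stages while monitoring the side force.

Run:
```python
from h import *
c=np.array([.58114,-.16385]); z0=.1142
arm.command_gripper(0.0,45); arm.wait(.1); f1=np.array([.4,.2,0])
print(arm.current_ft_force()-f1)
for dz in(.006,.016,.026,.036,.046):
    st=arm.line_to([*c,z0+dz],velocity=.03,threshold=20); arm.wait(.15)
    F=arm.current_ft_force()-f1; print(dz,st,F.round(2),arm.current_torque().round(2),arm.current_eef_pos().round(4))
    if st or np.hypot(*F[:2])>9: break
    if np.hypot(*F[:2])>1.5: c=c+np.clip(.00013*F[:2],-.0006,.0006)
arm.wait(.3);print(arm.current_width(),arm.current_time())
S=grab("side")
cv2.imwrite("pics/up.png",cv2.resize(S["frame"][160:250,320:420,::-1],(660,594),interpolation=cv2.INTER_CUBIC))
```

```text
[-0.58665258  0.51638086  2.14604879]
0.006 False [-0.47 -0.01 -2.78] [-0.04 -0.04 -0.03] [ 0.581  -0.1638  0.12  ]
0.016 False [-0.61 -0.92 -3.66] [-0.02  0.03 -0.01] [ 0.5811 -0.1638  0.1301]
0.026 False [-0.15 -0.09 -3.07] [-0.   -0.02 -0.  ] [ 0.581  -0.1638  0.1401]
0.036 False [-0.86  0.56 -3.17] [-0.01 -0.01  0.07] [ 0.581  -0.1638  0.15  ]
0.046 False [-0.19 -0.48 -3.28] [-0.01 -0.01 -0.03] [ 0.581  -0.1638  0.16  ]
0.024891984918993554 26.175
```

View pics/up.png

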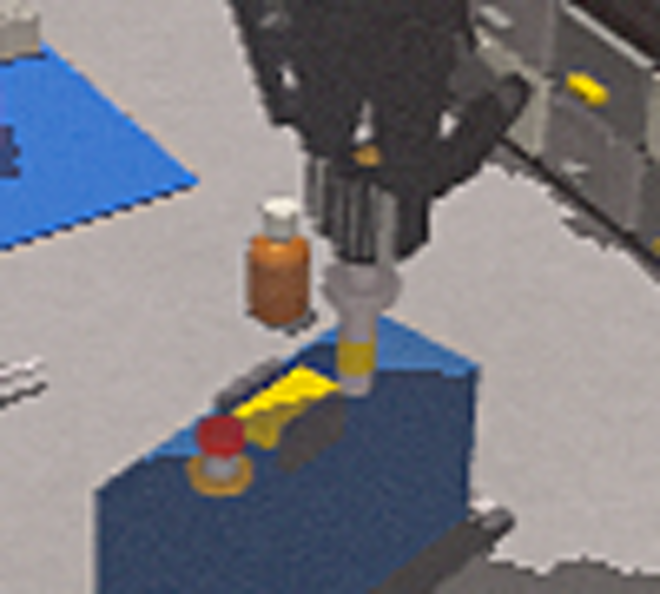

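The yellow band at (356,358) is fully clear with bare steel below it down to the block. No red shows, and the side force is about zero.

```bash
python3 -c "
from workcell import arm
print(arm.current_width(),arm.current_joint_velocities().round(4)); print(arm.close_job())"
```

```text
0.025079604927495863 [-0.0004 -0.0009  0.001   0.0001 -0.0008 -0.0002]
the job is handed in; nothing more can be done
None
```

I handed the job in at about 26 s with the peg knocked fully down, the mallet back standing on the mat, and the post held still 46 mm up, its yellow band fully out and the red band hidden.

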